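# Free the stuck copper tea-light cup

## Robot

A 6-joint arm with a two-finger parallel gripper is mounted at the origin on the work surface. World frame = base frame: x ahead of the robot, y to its left, z up, the work surface at z = 0. Lengths are in mm, angles in rad, forces in N, time in s.
With the tool pointing down it reaches from about 275 to 975 mm from the base axis. Payload 8.4 kg.
Tool frame: the origin (TCP) lies midway between the tips of the shut fingers; the grasp point (between the pads) lies 19 mm behind it (robot.grip_point_offset is the distance from the TCP to the grasp point, in mm); z points along the fingers, y is the direction in which the jaws open and shut (so a half turn about z gives the same grasp; the last joint's range is limited). The gripper opens to 92 mm and grips with 3 to 60 N. Pads are 20 mm wide; open, the fingers measure 128 mm over their backs; the gripper's body (75 mm by 189 mm) begins 69 mm behind the grasp point.
Start: joints at [-1.183, 0.353, 1.633, -0, 1.155, -0.002], TCP at [237.501, -578.119, 214.583] pointing down, gripper open.
Joint ranges: [-2.63, 2.63], [-0.92, 2.1], [0.06, 2.66], [-1.3, 4.44], [0, 2.69], [-3.02, 3.02]. Speed limits (rad/s): [2.22, 2.22, 2.79, 3.14, 3.14, 3.14].

## Interface

Orientations are given as a rotation vector (axis times angle).
In Python, from rig import robot, optics gives the robot as it stands. The module is installed in compiled form; this text tells all that it offers.
- The arm moves only by the tool drive_tool, never from a script. Its argument "commands" is a list of rows, each an object with "offset": the shift along the world's x, y, z in cm, a list of three; "twist": the turn, a rotation vector about the world's x, y, z in degrees, a list of three. In form: [{"offset": [tx, ty, tz], "twist": [ax, ay, az]}, ...]. A call has 1 to 5 rows; each row is the pose to reach, as a shift and turn from the pose measured when the call began; what a row does not reach only later rows make up. A row lasts 1/8 s, in which the tool goes at most 62.5 mm and 10.7 degrees, less where a joint would pass 70% of its speed; a pose out of reach is approached as far as the arm can. A call with a gripper value outside its range is refused whole. "gripper" is the finger opening in cm, from 0 to 9.19, set as the call begins (left out, the last holds). The fingers move at their own pace and stop on an object; "squeeze" is the grip in N (left out, the last holds). Time passes only in rows, so rows that repeat a pose let the fingers close. It gives the time, the measured TCP pose, the force and the opening at its end, in the units of the state.
- robot.read_state(): the state, without advancing time (a new reading comes with each control period).
- optics.read_camera(name): name is "side" or "top" or "wrist"; returns a dict with "img" (420x560x3 uint8, blue, green, red), "range_z" (420x560 float32, mm along the optical axis (not along the pixel's ray), 0 where there is no reading), "fx", "fy", "cx", "cy" (pixels), "R" (3x3) and "t" (3): a world point X has camera coordinates R X + t; the wrist camera has in their place "T_tool_cam" (4x4, takes a point from camera to tool coordinates, whose origin is the TCP and whose axes are the flange's). Camera axes: x right, y down, z forward; pixel columns grow to the right and rows downward; lengths in mm; the calibration is good to about 2 mm. The wrist camera is an equidistant fisheye: a pixel r from the principal point sees the ray r / f radians off the axis. A picture is of the moment at which its call begins: read the wrist's pose just before it.
- robot.sign_off(): hands the job in, once; it reports no verdict.
The state is a dict: "time": time; "qpos": joint angles; "joint_velocities": joint speeds; "joint_torque": joint torques, N m; "tool_pos": TCP position; "tool_rot": TCP orientation; "force": force on the tool from outside, world axes, zero at the start; "ft_torque": the same for the moment, N m; "finger_gap": finger opening in mm.
Only numpy, scipy, OpenCV 4.12 (cv2) and the standard library are available. Lean on these libraries where they do the work, as an engineer would, in place of code of your own. Each camera call takes 0.05 s, during which the arm holds its last target.

## Task

The copper tea-light cup is stuck between the cork wedges in its grey stoneware pot. Take it by its rim, twist it a good 40 degrees either way to break it loose while it is still down in the pot, then draw it straight up and lower it upright onto the middle of the blue ceramic dish in the top oak tray before letting go. Leave the white cup in the other pot where it is.

Things in the scene. Friction and masses are not known exactly. Their poses are not given: they have to be found in the camera images.
- cup_copper_mid (a point): Centre (half-way up, on the axis; z up) of the copper tea-light cup: round, upright, 52 mm across, 85 mm tall, 0.2 kg, hollow in its top 35 mm (walls 4 mm), solid below. Its top 38 mm stick out of a grey pot: grip there, across its width. Three sprung cork wedges hold it: about 10 to 17 N to drag it straight out, 0.2 to 0.4 N m to turn it either way, no end stops. 47 mm of lift clears the pot.
- pot_copper: The grey stoneware pot that holds the copper cup: 84 mm across at the rim, 55 mm tall, fixed to the stand; origin at the centre of its underside, z up. Its bore is 68 mm wide at the rim, its floor 8 mm above the stand. The cup starts centred in it, with its x axis along the pot's x axis.
- dish_top (a point): Centre of the flat upper face (z up) of the blue ceramic dish: a loose round plate, 120 mm across, 6 mm thick, 0.3 kg, no raised edge, in the top one of three stacked oak trays (260 by 360 mm). The face is about 98 mm above the stand, the tray's walls end at 114 mm. A glass paperweight, a black earbud case and a grey remote lie beside it, up to 132 mm above the stand.
- cup_white_mid (a point): Centre (half-way up) of the white ceramic cup, of the same shape and size as the copper one, in the other, identical grey pot, at least 130 mm away. It stays where it is.
Not all that is in view belongs to the job. There is more than one size of the part that bears cup_copper_mid; the job needs the largest.

How it is judged (in metres and radians):
On the way, in this order (a step that is already met when the one before it is completed fails the run):
1. the copper cup is turned by more than 20 degrees in its pot, before it has risen 20 mm (angle between the x axis of cup_copper_mid and the x axis of pot_copper, either way round above 0.35 rad and z of cup_copper_mid in the frame of pot_copper below 0.0705 m and horizontal distance between cup_copper_mid and pot_copper below 0.012 m), for 0.1 s.
2. the copper cup is drawn up clear of its pot, upright within 20 degrees (z of cup_copper_mid in the frame of pot_copper above 0.1 m and angle between cup_copper_mid's own z axis and vertical below 0.35 rad), for 0.1 s.
3. the copper cup is lowered over the dish, its foot within 15 mm of it, while the fingers still hold it (z of cup_copper_mid in the frame of dish_top below 0.0575 m and horizontal distance between cup_copper_mid and dish_top below 0.03 m and contact force between the fingers and cup_copper above 0.5 N), for 0.05 s.
At the end, for the whole second after the job is handed in: The copper cup stands on the dish, at rest, upright within 7 degrees and its axis within 25 mm of the dish's centre; the dish lies flat; the white cup is still in its pot, within 12 mm of where it was (horizontal distance between cup_copper_mid and dish_top below 0.025 m and z of cup_copper_mid in the frame of dish_top between 0.036 and 0.05 m and angle between cup_copper_mid's own z axis and vertical below 0.12 rad and linear speed of cup_copper below 0.02 m/s and angle between dish_top's own z axis and vertical below 0.1 rad and distance of cup_white_mid from where it was at the start of the episode below 0.012 m and angle between cup_white_mid's own z axis and vertical below 0.15 rad); the robot touches nothing.
It fails at once if the white cup is moved by more than 15 mm (distance of cup_white_mid from where it was at the start of the episode above 0.015 m).
It also fails if it takes over 38 s, if anything falls off the work surface, if the arm or the gripper's body presses on something with over 40 N, if the wrist force passes 120 N, or if a joint passes its speed limit or range.

## Working session

There is one attempt and no reset: what is moved stays moved. The work goes in short steps, Python scripts to look and compute and a tool call to move; the robot and the scene stay as the last step left them, time stands still between calls to the robot, and variables do not carry over. Pictures are saved under pics/ and viewed, and the job is handed in when it is done.

Besides the shell and the picture viewer there is one more tool, called in YAML: its name, and indented under it one key for each argument. drive_tool: Moves the arm, as the interface text tells. Its arguments: {"type":"object","properties":{"commands":{"type":"array"},"gripper":{"type":"number"},"squeeze":{"type":"number"}},"required":["commands"]}

```bash
mkdir -p pics
cat > h.py <<'E'
from rig import robot, optics
import numpy as np, cv2
def snap(n,tag):
    s=robot.read_state(); d=optics.read_camera(n); cv2.imwrite(f'pics/{tag}.png',d['img']); np.savez(f'pics/{tag}.npz',tp=s['tool_pos'],tr=s['tool_rot'],**d); return s,d
def world(d):
    h,w=d['range_z'].shape; u,v=np.meshgrid(np.arange(w),np.arange(h)); z=d['range_z']
    P=np.stack([(u-d['cx'])/d['fx']*z,(v-d['cy'])/d['fy']*z,z],-1)
    W=(P-d['t'])@d['R']; W[z==0]=np.nan; return W
E
python3 - <<'E'
from h import *
print(robot.read_state())
snap('top','top0'); snap('side','side0')
E
```

```text
{'time': 0.0, 'qpos': array([-1.18342250e+00,  3.53625771e-01,  1.63410333e+00, -3.71006786e-05,
        1.15519616e+00, -2.41076724e-03]), 'joint_velocities': array([ 0.00039587,  0.00101565, -0.00133155,  0.00088845, -0.00044551,
        0.00020732]), 'joint_torque': array([-7.31883829e-04, -5.93857205e+01, -3.34215331e+01,  6.97433855e-02,
        2.33479100e-02, -1.43779216e-04]), 'tool_pos': array([ 237.29539896, -577.68453051,  213.89084938]), 'tool_rot': array([-3.08083623e+00, -6.08174625e-01,  4.52559266e-04]), 'force': array([0.51075505, 0.29021701, 0.58940152]), 'ft_torque': array([-0.0187285, -0.0412404,  0.0654975]), 'finger_gap': 91.93225579739509}
```

```bash
ls .
```

```text
h.py
pics
```

View pics/top0.png

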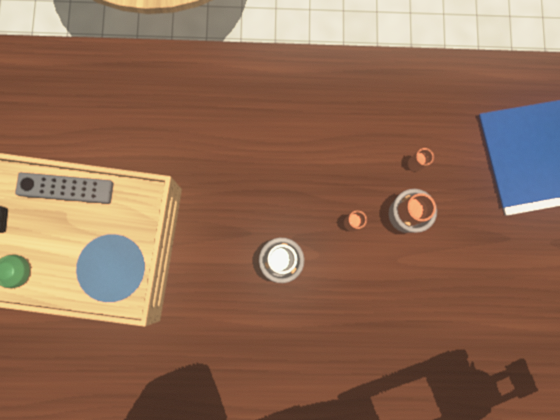

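View pics/side0.png

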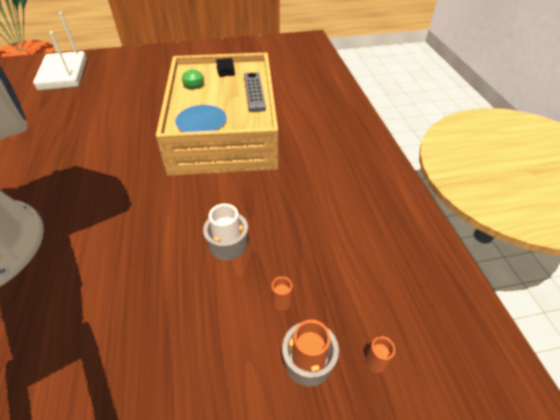

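The top view shows the copper cup in its pot at about (418,210), the white cup at (282,260) and the blue dish at (111,268). Two small copper decoys stand at (357,220) and (424,157). The side view agrees.

Run:
```python
from h import *
def circ(P):
    A=np.c_[2*P[:,:2],np.ones(len(P))]; s=np.linalg.lstsq(A,(P[:,:2]**2).sum(1),rcond=None)[0]
    return s[:2],np.sqrt(s[2]+s[:2]@s[:2])
for n in ['top','side']:
    d=dict(np.load(f'pics/{n}0.npz')); W=world(d); img=d['img']; hsv=cv2.cvtColor(img,cv2.COLOR_BGR2HSV)
    print(n,'campos',-d['R'].T@d['t'], 'table z', np.nanmedian(W[100:120,250:350,2]) if n=='top' else np.nanmedian(W[250:300,380:420,2]))
    boxes={'top':dict(cop=(385,185,440,235),white=(255,235,310,285),dA=(340,205,370,235),dB=(405,143,438,172),dish=(70,225,150,310),tray=(0,150,190,330)),
     'side':dict(cop=(280,315,340,385),white=(200,200,250,260),dA=(268,275,296,312),dB=(365,335,398,375),dish=(170,100,232,135),tray=(160,50,280,175))}[n]
    for k,(a,b,c,e) in boxes.items():
        w=W[b:e,a:c].reshape(-1,3); h=hsv[b:e,a:c].reshape(-1,3); ok=~np.isnan(w[:,0]); w=w[ok];h=h[ok]
        if k=='dish':
            m=(h[:,0]>95)&(h[:,0]<125)&(h[:,1]>90)&(abs(w[:,2]-98)<12); q=w[m]
            hull=cv2.convexHull(q[:,:2].astype(np.float32))[:,0]
            print(k,m.sum(),'mean',q.mean(0).round(1),'minmax',q.min(0).round(1),q.max(0).round(1),'encl',cv2.minEnclosingCircle(hull)); continue
        zt=np.percentile(w[:,2],99.5)
        q=w[w[:,2]>zt-6] if k!='tray' else w[w[:,2]>105]
        print(k,'ztop',zt.round(1),len(q),'xy',q.min(0).round(1),q.max(0).round(1),'circ',circ(q))
        if k in('cop','white'):
            q=w[abs(w[:,2]-55)<4]; print('  potrim',len(q),q.min(0).round(1),q.max(0).round(1),circ(q))
```

```text
top campos [442.30544266 -60.71668559 932.12557262] table z -0.47889641366344415
cop ztop 94.0 205 xy [ 561.  -366.9   88.2] [ 611.3 -316.4   95.1] circ (array([ 586.15755672, -341.5000447 ]), np.float64(23.804508214991632))
  potrim 725 [ 545.1 -384.1   51. ] [ 626.5 -300.7   58.9] (array([ 584.69862888, -338.51603696]), np.float64(31.055945792044607))
white ztop 94.5 191 xy [ 463.1 -115.1   88.8] [513.  -65.1  96.2] circ (array([487.54347795, -89.50189405]), np.float64(23.763729692679412))
  potrim 929 [ 447.5 -130.7   51. ] [529.3 -48.7  59. ] (array([487.42803223, -89.23987304]), np.float64(31.101207676608734))
dA ztop 58.4 77 xy [ 550.3 -247.5   53.2] [ 583.  -214.6   59.8] circ (array([ 566.29773696, -231.4083838 ]), np.float64(15.81711790794805))
dB ztop 57.6 83 xy [ 674.3 -379.4   51.8] [ 708.1 -346.1   58.9] circ (array([ 691.54044562, -363.14454506]), np.float64(15.809728389530893))Traceback (most recent call last):
  File "<stdin>", line 14, in <module>
TypeError: 'NoneType' object is not subscriptable
```

Run:
```python
from h import *
for n,(a,b,c,e),pt in [('top',(60,220,160,315),(268,111)),('side',(165,95,240,145),(119,201))]:
    d=dict(np.load(f'pics/{n}0.npz')); W=world(d); hsv=cv2.cvtColor(d['img'],cv2.COLOR_BGR2HSV)
    print(n,hsv[pt],W[pt])
    w=W[b:e,a:c].reshape(-1,3); h=hsv[b:e,a:c].reshape(-1,3)
    m=(h[:,0]>90)&(h[:,0]<130)&(h[:,1]>60)&~np.isnan(w[:,0]); q=w[m]
    print(m.sum(),np.median(q,0),q.min(0),q.max(0))
    q=q[abs(q[:,2]-np.median(q[:,2]))<6]
    print(cv2.minEnclosingCircle(q[:,:2].astype(np.float32)),q.mean(0))
    if n=='side':
        q=W[315:390,278:342].reshape(-1,3); q=q[(q[:,2]>88)]; print('cop side',q.min(0),q.max(0),len(q))
        q=W[200:260,200:250].reshape(-1,3); q=q[(q[:,2]>88)]; print('white side',q.min(0),q.max(0))
    if n=='top':
        for nm,s in dict(tray=W[150:330,0:190],remote=W[170:205,15:112],green=W[250:292,0:35],blk=W[205:235,0:8]).items():
            q=s.reshape(-1,3);q=q[q[:,2]>107 if nm=='tray' else q[:,2]>100];print(nm,q.min(0).round(),q.max(0).round())
```

```text
top [102  69 171] [464.92044174 207.81204585  97.30154533]
3393 [464.92044174 209.13773048  98.0038911 ] [409.80080525 152.22961614  92.81972935] [521.12882955 265.72286241 102.88524359]
((465.5856628417969, 208.9481658935547), 57.60268020629883) [465.00591552 209.03008495  97.97412228]
tray [370. 111. 107.] [662. 410. 135.]
remote [579. 214. 100.] [638. 381. 117.]
green [430. 343. 104.] [486. 387. 135.]
blk [524. 394. 100.] [570. 401. 120.]
side [101 127 198] [466.6058451  207.56305273  96.00832419]
1006 [465.74217946 208.6887589   96.78298683] [409.66694515 161.77506334  94.21629623] [521.82356999 263.70297052 100.42929742]
((465.92169189453125, 207.7291717529297), 57.685142517089844) [465.71413206 209.49130814  96.79399402]
cop side [ 561.40093796 -369.05401867   88.0872437 ] [ 612.20124839 -317.06262956   95.62592319] 356
white side [ 462.29108773 -118.08595574   88.00477456] [513.14176223 -66.23378656  94.83437502]
```

drive_tool:
  commands:
    - {"offset":[6,4,0],"twist":[0,0,0]}
    - {"offset":[11.5,8,0],"twist":[0,0,0]}
    - {"offset":[17,11.5,0],"twist":[0,0,0]}
    - {"offset":[22.5,15.5,-0.5],"twist":[0,0,0]}
    - {"offset":[28,19,-1],"twist":[0,0,0]}
  gripper: 9.19
  squeeze: 40

```text
time: 0.72
tool_pos: [496.7, -400.7, 205.6]
tool_rot: [-3.081, -0.608, 0.001]
force: [0.3, -0.7, -0.4]
finger_gap: 92.2
```

drive_tool:
  commands:
    - {"offset":[5,3.3,-1.5],"twist":[0,0,0]}
    - {"offset":[8.96,5.88,-3.5],"twist":[0,0,0]}
    - {"offset":[8.96,5.88,-5.5],"twist":[0,0,0]}
    - {"offset":[8.96,5.88,-6.5],"twist":[0,0,0]}
    - {"offset":[8.96,5.88,-6.5],"twist":[0,0,0]}

```text
time: 1.35
tool_pos: [584.7, -342.5, 139.8]
tool_rot: [-3.08, -0.606, 0.003]
force: [-0.1, 0.5, 0.7]
finger_gap: 91.8
```

Run:
```python
from h import *
s,d=snap('wrist','w1'); print(s['tool_pos'],s['tool_rot'],s['qpos'],d['T_tool_cam'].round(3),d['fx'],d['cx'],d['cy'])
snap('side','side1')
```

```text
[ 584.7232897  -342.51415521  139.78936037] [-3.08018814 -0.606003    0.00320037] [-5.32320526e-01  5.06166656e-01  1.57293882e+00  4.64230702e-04
  1.06557615e+00  6.49728264e-01] [[  -0.      -0.955   -0.296   84.557]
 [   1.      -0.       0.       1.575]
 [  -0.      -0.296    0.955 -169.438]
 [   0.       0.       0.       1.   ]] 325.19226210127806 276.5279629946896 208.7114152907628
```

View pics/w1.png

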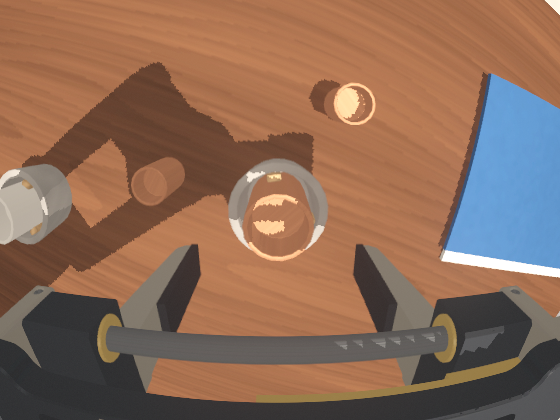

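Wrist view: the cup rim is centred at about (278,228), midway between the fingers (about 197 and 357). I'll cross-check its position with wrist depth, and the height of the cork wedges.

```bash
cat >> h.py <<'E'
from scipy.spatial.transform import Rotation as Ro
def wworld(d,tp,tr):
    h,w=d['range_z'].shape; u,v=np.meshgrid(np.arange(w),np.arange(h)); z=d['range_z']
    x=(u-d['cx'])/d['fx'];y=(v-d['cy'])/d['fy'];r=np.hypot(x,y)+1e-9
    P=np.stack([x/r*np.tan(r)*z,y/r*np.tan(r)*z,z],-1)
    T=d['T_tool_cam']; Q=P@T[:3,:3].T+T[:3,3]; W=Q@Ro.from_rotvec(tr).as_matrix().T+tp; W[z==0]=np.nan; return W
E
python3 - <<'E'
from h import *
d=dict(np.load('pics/w1.npz')); W=wworld(d,d['tp'],d['tr'])
q=W[150:270,220:335].reshape(-1,3); q=q[~np.isnan(q[:,0])]
t=q[(q[:,2]>86)&(q[:,2]<100)]; print(len(t),t.min(0),t.max(0),(t.min(0)+t.max(0))/2)
c=np.array([586.3,-342]);r=np.hypot(*(q[:,:2]-c).T)
for a,b in [(0,20),(22,26),(28,33),(33,36),(36,42),(42,46)]:
    k=q[(r>a)&(r<b)];print(a,b,len(k),np.percentile(k[:,2],[0,50,99,100]).round(1) if len(k) else '')
p=q[(q[:,2]>50)&(q[:,2]<60)&(r<48)];print('pot',(p.min(0)+p.max(0))/2,p.max(0)-p.min(0))
d=dict(np.load('pics/side0.npz')); W=world(d);q=W[315:390,278:342].reshape(-1,3);r=np.hypot(*(q[:,:2]-c).T)
k=q[(r>29.5)&(r<33)];print('side cork',np.nanmax(k[:,2]))
E
```

```text
1379 [ 562.20809196 -369.41699666   86.01554994] [ 613.88144558 -317.70116299   94.64114753] [ 588.04476877 -343.55907982   90.32834873]
0 20 1786 [54.9 57.5 91.7 93.8]
22 26 1471 [ 5.9 86.8 93.5 94.6]
28 33 723 [ 5.4 42.6 90.1 92.2]
33 36 535 [15.2 53.2 55.4 55.6]
36 42 1864 [-2.7 53.7 55.6 56.5]
42 46 700 [-2.6 -0.1 55.1 55.7]
pot [ 588.71381785 -343.74557764   55.03176309] [81.1633821  83.19744143  9.92740727]
side cork 56.953734806877925
```

drive_tool:
  commands:
    - {"offset":[0.22,-0.03,-2],"twist":[0,0,0]}
    - {"offset":[0.22,-0.03,-4.5],"twist":[0,0,0]}
    - {"offset":[0.22,-0.03,-6.5],"twist":[0,0,0]}
    - {"offset":[0.22,-0.03,-7.7],"twist":[0,0,0]}
    - {"offset":[0.22,-0.03,-7.7],"twist":[0,0,0]}

```text
time: 2.08
tool_pos: [587.3, -343.1, 63.2]
tool_rot: [-3.081, -0.605, 0.002]
force: [0.4, -0.2, -0.2]
finger_gap: 91.9
```

drive_tool:
  commands:
    - {"offset":[0,0,0],"twist":[0,0,0]}
    - {"offset":[0,0,0],"twist":[0,0,0]}
    - {"offset":[0,0,0],"twist":[0,0,0]}
    - {"offset":[0,0,0],"twist":[0,0,0]}
    - {"offset":[0,0,0],"twist":[0,0,0]}
  gripper: 4
  squeeze: 40

```text
time: 2.7
tool_pos: [587.2, -342.6, 63.6]
tool_rot: [-3.08, -0.605, 0.002]
force: [-1.0, 2.8, 5.7]
finger_gap: 51.5
```

Run:
```python
from h import *
s,d=snap('wrist','w2'); print(s)
snap('side','side2')
```

```text
{'time': 2.7, 'qpos': array([-5.30940298e-01,  5.95402102e-01,  1.61338667e+00,  1.42390120e-03,
        9.35756825e-01,  6.51239420e-01]), 'joint_velocities': array([ 3.31969842e-04,  5.86241196e-05, -8.98120666e-04, -1.32888207e-03,
        7.41397422e-04,  6.18404954e-04]), 'joint_torque': array([ -1.33602161, -67.83083439, -28.76584053,  -0.68035645,
        -1.17541987,  -0.16046746]), 'tool_pos': array([ 587.16299203, -342.55361817,   63.55708006]), 'tool_rot': array([-3.07996521e+00, -6.04756378e-01,  2.27599692e-03]), 'force': array([-1.03817259,  2.78833925,  5.73735622]), 'ft_torque': array([ 0.71876737,  0.34558911, -0.15996954]), 'finger_gap': 51.51061451245185}
```

View pics/w2.png

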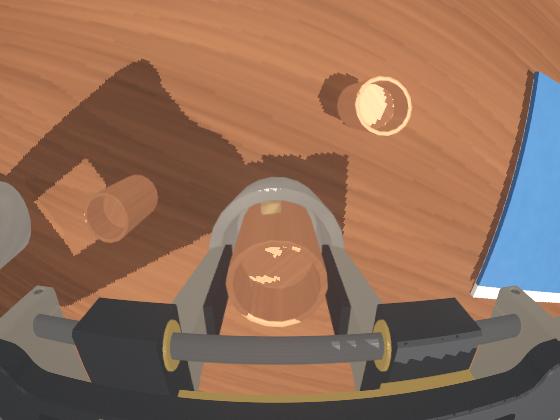

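View pics/side2.png

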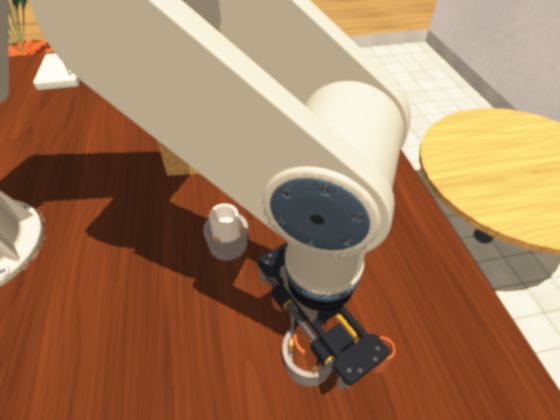

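Both views show the pads on the rim (gap 51.5 mm). Now the twist in place.

drive_tool:
  commands:
    - {"offset":[0,0,0],"twist":[0,0,9]}
    - {"offset":[0,0,0],"twist":[0,0,19]}
    - {"offset":[0,0,0],"twist":[0,0,29]}
    - {"offset":[0,0,0],"twist":[0,0,39]}
    - {"offset":[0,0,0],"twist":[0,0,48]}

```text
time: 3.42
tool_pos: [587.2, -342.9, 63.5]
tool_rot: [-2.564, -1.812, 0.004]
force: [-1.0, 0.5, 0.7]
finger_gap: 51.7
```

drive_tool:
  commands:
    - {"offset":[0,0,0],"twist":[0,0,3]}
    - {"offset":[0,0,0],"twist":[0,0,3]}
    - {"offset":[0,0,0],"twist":[0,0,3]}

```text
time: 3.8
tool_pos: [587.1, -343.1, 63.5]
tool_rot: [-2.517, -1.878, 0.004]
force: [-1.1, 0.3, 1.7]
finger_gap: 51.2
```

Run:
```python
from h import *
a=np.load('pics/w2.npz')['tr']
s,d=snap('wrist','w3'); print(s['tool_pos'],s['force'],s['ft_torque'],s['finger_gap'],s['time'])
print(np.degrees((Ro.from_rotvec(s['tool_rot'])*Ro.from_rotvec(a).inv()).as_rotvec()))
```

```text
[ 587.12583981 -343.06469191   63.53746086] [-1.12725159  0.32457346  1.66150118] [-0.07120575  0.19254852  0.01552674] 51.24547527628016 3.8
[-4.47031560e-02  8.79676603e-03  5.12272517e+01]
```

View pics/w3.png

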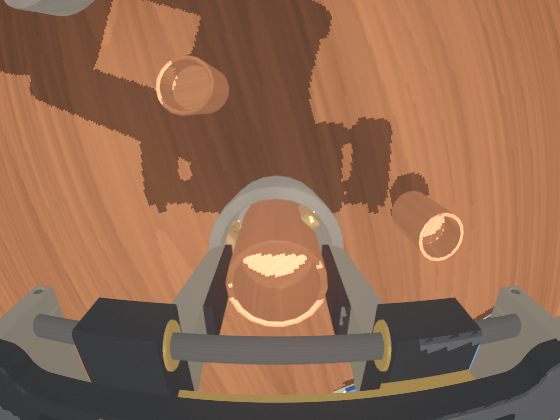

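The gripper turned 51°. There are no marks on the cup to prove it followed, so I'll add 20° more with a firmer grip as margin.

drive_tool:
  commands:
    - {"offset":[0,0,0],"twist":[0,0,0]}
    - {"offset":[0,0,0],"twist":[0,0,6]}
    - {"offset":[0,0,0],"twist":[0,0,14]}
    - {"offset":[0,0,0],"twist":[0,0,22]}
    - {"offset":[0,0,0],"twist":[0,0,30]}
  squeeze: 55

```text
time: 4.47
tool_pos: [587.2, -343.0, 63.5]
tool_rot: [-1.941, -2.469, 0.004]
force: [-0.7, 0.1, 1.0]
finger_gap: 51.5
```

Run:
```python
from h import *
s=robot.read_state(); print(s['ft_torque'],s['force'],s['joint_torque'][5],s['joint_velocities'][5],s['qpos'][5],s['tool_pos'],s['finger_gap'])
```

```text
[ 0.04206748  0.01916862 -0.37785855] [-0.66006543  0.05948633  1.04473282] 1.482226923108101 -1.106862784537228 -0.7657855062867791 [ 587.15302643 -343.00261601   63.54045184] 51.47593137369574
```

drive_tool:
  commands:
    - {"offset":[0,0,0],"twist":[0,0,0]}
    - {"offset":[0,0,0.6],"twist":[0,0,0]}
    - {"offset":[0,0,1.4],"twist":[0,0,0]}
    - {"offset":[0,0,2.2],"twist":[0,0,0]}
    - {"offset":[0,0,3.0],"twist":[0,0,0]}

```text
time: 5.1
tool_pos: [586.7, -342.7, 93.7]
tool_rot: [-1.941, -2.468, 0.005]
force: [0.1, 1.1, -13.5]
finger_gap: 51.3
```

drive_tool:
  commands:
    - {"offset":[0,0,1.2],"twist":[0,0,0]}
    - {"offset":[0,0,2.4],"twist":[0,0,0]}
    - {"offset":[0,0,4],"twist":[0,0,0]}
    - {"offset":[0,0,6],"twist":[0,0,0]}
    - {"offset":[0,0,8],"twist":[0,0,0]}

```text
time: 5.72
tool_pos: [587.1, -343.0, 176.0]
tool_rot: [-1.942, -2.469, 0.004]
force: [-0.4, 0.2, -0.8]
finger_gap: 51.7
```

drive_tool:
  commands:
    - {"offset":[0,0,3],"twist":[0,0,0]}
    - {"offset":[0,0,6],"twist":[0,0,0]}
    - {"offset":[0,0,6],"twist":[0,0,0]}

```text
time: 6.1
tool_pos: [588.6, -343.9, 239.7]
tool_rot: [1.939, 2.465, -0.003]
force: [0.2, -0.9, -2.3]
finger_gap: 51.6
```

Run:
```python
from h import *
s,d=snap('wrist','w4'); print(s['time'],s['tool_pos'],s['tool_rot'],s['force'],s['finger_gap'],s['qpos'])
W=wworld(d,s['tool_pos'],s['tool_rot']); q=W[160:330,200:350].reshape(-1,3)
snap('side','side4')
```

```text
6.1 [ 588.58767284 -343.89746954  239.74441849] [ 1.93857648  2.46475882 -0.00315111] [ 0.23404477 -0.85402658 -2.28420832] 51.57776046780561 [-0.52950973  0.41757902  1.48016955 -0.00294561  1.23836292 -0.7664208 ]
```

View pics/w4.png

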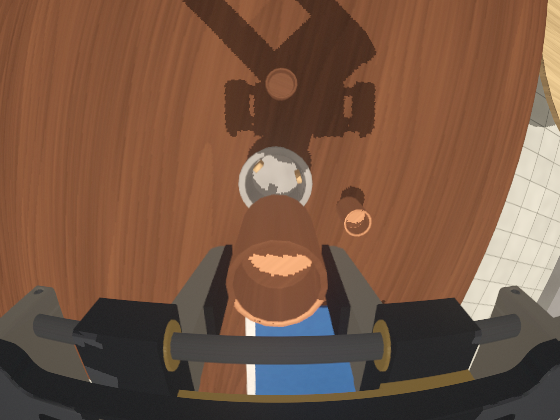

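View pics/side4.png

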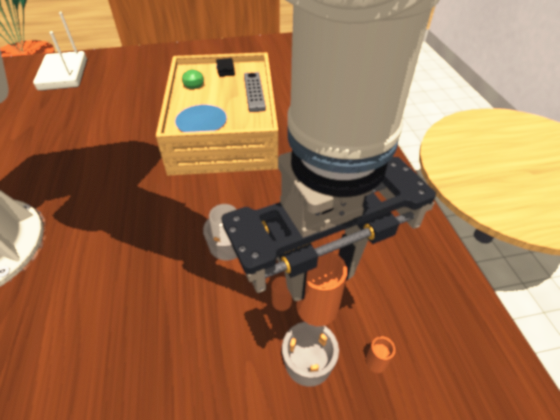

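The cup is out and upright; the peak drag was about 13.5 N. I'll check for slip in the grip before traversing.

Run:
```python
from h import *
for n in ['w2','w3','w4']:
    d=dict(np.load(f'pics/{n}.npz')); W=wworld(d,d['tp'],d['tr']); h=cv2.cvtColor(d['img'],cv2.COLOR_BGR2HSV)
    q=W[238:330,236:322].reshape(-1,3)-d['tp']; m=(q[:,2]>20)&(q[:,2]<40)&(np.hypot(q[:,0],q[:,1])<32); q=q[m]
    q=q[q[:,2]>np.percentile(q[:,2],97)-5]
    print(n,len(q),'top rel tcp',np.percentile(q[:,2],[50,90,97]),'c',(q.min(0)+q.max(0))[:2]/2)
```

```text
w2 2018 top rel tcp [28.29891279 29.24138866 29.63284819] c [ 0.87212849 -2.03073391]
w3 2003 top rel tcp [28.35879613 29.29312708 29.69682382] c [ 1.16447351 -1.56431492]
w4 2015 top rel tcp [28.37800122 29.35417492 29.70588105] c [ 1.71726049 -1.2029894 ]
```

drive_tool:
  commands:
    - {"offset":[-0.6,2.5,0],"twist":[0,0,0]}
    - {"offset":[-1.6,7,0],"twist":[0,0,0]}
    - {"offset":[-2.8,12.5,0],"twist":[0,0,0]}
    - {"offset":[-4.0,18,0],"twist":[0,0,0]}
    - {"offset":[-5.2,23.5,0],"twist":[0,0,0]}

```text
time: 6.82
tool_pos: [533.4, -106.1, 234.3]
tool_rot: [-1.941, -2.467, 0.006]
force: [0.5, -0.3, -1.5]
finger_gap: 51.4
```

drive_tool:
  commands:
    - {"offset":[-1.2,5.5,0],"twist":[0,0,0]}
    - {"offset":[-2.4,11,0],"twist":[0,0,0]}
    - {"offset":[-3.6,16.5,0],"twist":[0,0,0]}
    - {"offset":[-4.8,22,0],"twist":[0,0,0]}
    - {"offset":[-5.8,27,0],"twist":[0,0,0]}

```text
time: 7.45
tool_pos: [473.8, 165.4, 232.9]
tool_rot: [-1.94, -2.467, 0.009]
force: [-0.0, 0.2, -2.5]
finger_gap: 51.2
```

drive_tool:
  commands:
    - {"offset":[-0.5,2.8,-0.5],"twist":[0,0,0]}
    - {"offset":[-0.83,4.34,-2],"twist":[0,0,0]}
    - {"offset":[-0.83,4.34,-4],"twist":[0,0,0]}
    - {"offset":[-0.83,4.34,-5.5],"twist":[0,0,0]}
    - {"offset":[-0.83,4.34,-5.5],"twist":[0,0,0]}

```text
time: 8.07
tool_pos: [464.5, 207.7, 176.1]
tool_rot: [-1.94, -2.465, 0.014]
force: [-0.3, -0.5, -1.5]
finger_gap: 51.4
```

Run:
```python
from h import *
s,d=snap('wrist','w5'); print(s['time'],s['tool_pos'],s['tool_rot'],s['force'],s['finger_gap'],s['qpos'])
snap('side','side5')
```

```text
8.075 [464.51090124 207.72949383 176.09472235] [-1.94012493 -2.46467266  0.01372267] [-0.3261358  -0.47437419 -1.53029538] 51.4158827288502 [4.17409994e-01 2.22123723e-01 1.91006194e+00 2.75148663e-04
 1.01942926e+00 1.80209967e-01]
```

View pics/w5.png

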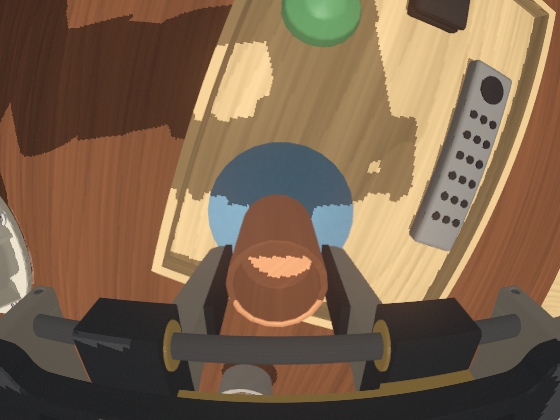

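View pics/side5.png

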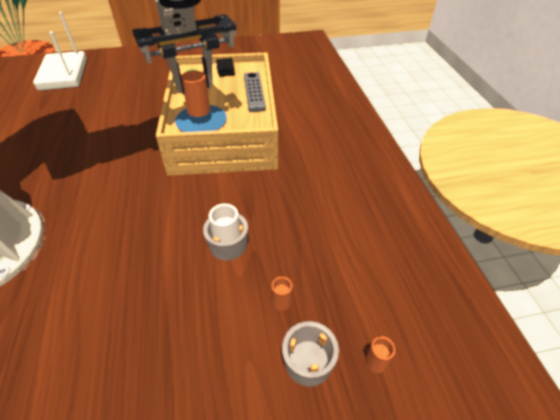

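Cup hangs upright over the dish in both views, dish undisturbed. Lower gently.

drive_tool:
  commands:
    - {"offset":[0.05,0.05,-0.8],"twist":[0,0,0]}
    - {"offset":[0.05,0.05,-1.5],"twist":[0,0,0]}
    - {"offset":[0.05,0.05,-1.9],"twist":[0,0,0]}
    - {"offset":[0.05,0.05,-2.0],"twist":[0,0,0]}
    - {"offset":[0.05,0.05,-2.0],"twist":[0,0,0]}

```text
time: 8.8
tool_pos: [466.2, 208.9, 157.8]
tool_rot: [-1.941, -2.466, 0.009]
force: [0.9, 0.6, -2.3]
finger_gap: 51.5
```

drive_tool:
  commands:
    - {"offset":[0,0,-0.1],"twist":[0,0,0]}
    - {"offset":[0,0,-0.2],"twist":[0,0,0]}
    - {"offset":[0,0,-0.2],"twist":[0,0,0]}

```text
time: 9.18
tool_pos: [466.2, 208.9, 155.8]
tool_rot: [-1.941, -2.466, 0.009]
force: [0.7, -0.3, -1.1]
finger_gap: 51.3
```

drive_tool:
  commands:
    - {"offset":[0,0,-0.1],"twist":[0,0,0]}
    - {"offset":[0,0,-0.2],"twist":[0,0,0]}
    - {"offset":[0,0,-0.2],"twist":[0,0,0]}

```text
time: 9.55
tool_pos: [466.1, 208.8, 153.7]
tool_rot: [-1.941, -2.466, 0.01]
force: [0.3, 0.5, -1.4]
finger_gap: 51.6
```

drive_tool:
  commands:
    - {"offset":[0,0,-0.1],"twist":[0,0,0]}
    - {"offset":[0,0,-0.1],"twist":[0,0,0]}

```text
time: 9.8
tool_pos: [466.2, 208.9, 153.5]
tool_rot: [-1.941, -2.466, 0.009]
force: [-3.1, -2.5, 7.5]
finger_gap: 51.4
```

Contact at the expected height (force +7.5 N). Release.

drive_tool:
  commands:
    - {"offset":[0,0,0],"twist":[0,0,0]}
    - {"offset":[0,0,0],"twist":[0,0,0]}
    - {"offset":[0,0,0],"twist":[0,0,0]}
    - {"offset":[0,0,0],"twist":[0,0,0]}
    - {"offset":[0,0,0],"twist":[0,0,0]}
  gripper: 9

```text
time: 10.42
tool_pos: [466.2, 208.9, 153.5]
tool_rot: [-1.941, -2.466, 0.009]
force: [1.0, -0.1, 0.0]
finger_gap: 89.7
```

drive_tool:
  commands:
    - {"offset":[0,0,2],"twist":[0,0,0]}
    - {"offset":[0,0,5],"twist":[0,0,0]}
    - {"offset":[0,0,8],"twist":[0,0,0]}
    - {"offset":[0,0,10],"twist":[0,0,0]}
    - {"offset":[0,0,10],"twist":[0,0,0]}

```text
time: 11.05
tool_pos: [467.0, 209.3, 254.7]
tool_rot: [-1.942, -2.467, 0.005]
force: [0.6, 0.3, -0.3]
finger_gap: 90.0
```

Run:
```python
from h import *
s,d=snap('wrist','w6'); print(s['time'],s['tool_pos'],s['force'],s['finger_gap'])
W=wworld(d,s['tool_pos'],s['tool_rot'])
q=W.reshape(-1,3); q=q[(q[:,2]>172)&(q[:,2]<195)&(np.hypot(q[:,0]-466,q[:,1]-209)<45)]; print('rim wrist',len(q),(q.min(0)+q.max(0))/2,q.max(0))
s,d=snap('side','side6'); W=world(d); q=W.reshape(-1,3); q=q[(q[:,2]>176)&(q[:,2]<188)&(np.hypot(q[:,0]-466,q[:,1]-209)<45)]; print('rim side',len(q),(q.min(0)+q.max(0))/2,q.min(0),q.max(0))
q=W[200:260,200:250].reshape(-1,3); q=q[(q[:,2]>88)]; print('white side',q.min(0),q.max(0))
h=cv2.cvtColor(d['img'],cv2.COLOR_BGR2HSV)[95:145,165:240].reshape(-1,3); w=W[95:145,165:240].reshape(-1,3)
m=(h[:,0]>90)&(h[:,0]<130)&(h[:,1]>60)&(abs(w[:,2]-97)<6); q=w[m]; print('dish',len(q),cv2.minEnclosingCircle(q[:,:2].astype(np.float32)),q.min(0),q.max(0))
```

```text
11.05 [467.02993595 209.28013548 254.74619551] [ 0.59362033  0.26604487 -0.31852151] 89.95175148834292
rim wrist 1299 [466.918351   207.70550839 178.17486522] [492.53195421 233.48442804 184.34741005]
rim side 173 [465.97325302 206.69231381 179.88457259] [440.54213526 179.81911647 176.04322173] [491.40437078 233.56551115 183.72592346]
white side [ 462.35308107 -117.31328159   88.01502498] [513.1467419  -65.12020438  94.61697928]
dish 606 ((465.77288818359375, 210.0499725341797), 57.76972961425781) [409.7697344  161.01987365  94.00609294] [521.80570726 256.91094975  99.9529099 ]
```

View pics/side6.png

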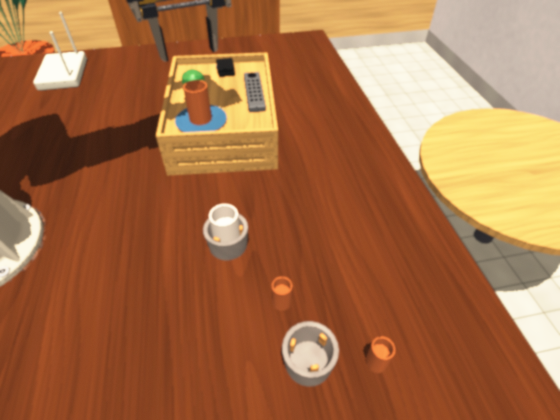

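View pics/w6.png

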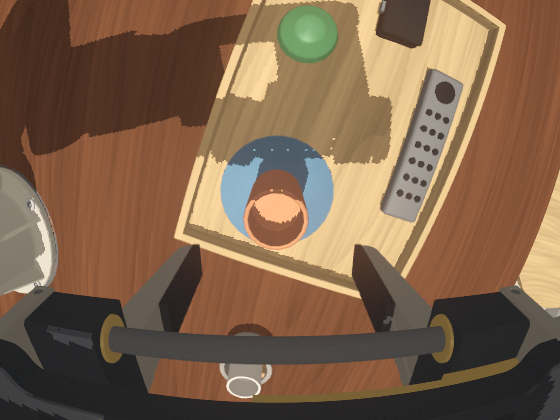

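The copper cup stands upright in the middle of the dish: in the side view its foot is at about (201,120), and its rim sits 183 mm up, within about 3 mm of the dish centre. The white cup hasn't moved and the gripper is clear.

```bash
python3 -c "
from h import *
print(robot.sign_off())"
```

```text
the job is handed in; nothing more can be done
None
```

The copper cup is on the middle of the blue dish, and the job is handed in at about 11 s of the 38 s. No verdict was reported.

- **Twist:** I gripped the largest copper cup by its rim and turned the gripper about 51°, then up to 30° more with a firmer grip, all while the cup was still down in the pot. The plain cup shows no marks, so I could not see directly that it turned with the fingers. The steady finger gap and a measured turning moment of about 0.38 N m, within the stated 0.2 to 0.4, agree with it having turned.
- **Lift:** It came straight up against about 13.5 N. Three wrist pictures, the last after the lift, put the rim at the same height above the tool, so it did not slip in the grip.
- **Placing:** I lowered it until it touched the dish, at the height I expected, then let go and raised the gripper clear.
- **Last checks:**
  - The rim is centred at about (466–467, 207–208) mm, and the dish at about (466, 209–210) mm.
  - The cup's top is about 183 mm up, so it stands upright on the dish.
  - The dish lies flat.
  - The white cup is within about 1 mm of where it was.
  - The gripper touches nothing.

The cameras disagreed with each other by about 2 mm on the copper cup's starting position. That is within their stated accuracy, and no final check failed.

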